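Index the sample carriage to the green flag

TASK

Lift the red release bar of the blue sample carriage and hold it up while you slide the carriage along its rail to the green flag, then let the bar down and work the carriage gently until the bar drops fully into the notch beside the green flag. Do not let it catch at any other notch on the way, never force the carriage against a caught bar, keep the vial upright in its holder, and leave the orange rack and the tip box alone.

Things in the scene. Friction and masses are not known exactly. Their poses are not given: they have to be found in the camera images.
- rail: fixed aluminium channel rail, 370 mm long, 74 mm wide, top 40 mm high, a slot along its middle; origin under its centre on the work surface, y along the rail, z up. Under the slot, out of sight, is a notched bar: one notch where the carriage starts and one near each flag, some 70 mm apart, each 11 to 13 mm wide. Their places are adjusted by hand and known only roughly
- carriage: blue carriage, 66 mm along the rail, with a wing to the rail's -x side carrying the vial holder (40 mm across, 74 mm from the slot). Origin on the slot's centre line at the rail's top; axes as the rail's. It slides only along the rail, from its start to the rail's -y, at most 240 mm, friction about 1.5 N. Deck top 14 mm above its origin (bushes 24 mm); pawl straight below its origin
- release_bar: red grip bar over the carriage: 80 mm across the rail (its x), 12 mm along it, 10 mm high, on rods 34 mm either side of its middle (the origin). Moves 20 mm up, sprung down (5 to 7 N). Height over the carriage's origin: 66 mm caught in a notch, 80 resting on the solid between notches (carriage can then be pushed lightly till the 8 mm wide pawl drops in), 86 fully up, free from 82
- flag_green: green flag, 30 mm wide and leaning back, on a post behind the rail (rail +x side, 47 mm from the slot), 70 mm high; origin at its foot, axes as the rail's. It marks the wanted notch, but was clipped on by hand: the notch centre lies up to 18 mm to either side of it along the rail and must be found by feel
- flag_yellow: yellow flag, the same make, near another notch
- flag_white: white flag, the same make, near another notch
- vial_mid (a point): glass vial with a black cap, 27 mm across, 60 mm high, standing loose in the carriage's white holder, the top 39 mm of it showing; point at its centre, half-way up; z along the vial
- orange_rack_mid (a point): orange tube rack, 70x132x49 mm, loose on the surface; point at its centre
- tip_box_mid (a point): tip box with a red band and clear lid, 75x118x88 mm, loose on the surface; point at its centre

How it is judged:
On the way, in this order (a step that is already met when the one before it is completed fails the run):
1. the release bar is lifted clear of the notch with the carriage still at its start (z of release_bar in the frame of carriage above 0.08 m and distance of carriage from where it was at the start of the episode below 0.008 m), for 0.1 s.
2. with the bar still up, the carriage is within 30 mm of the green flag along the rail (z of release_bar in the frame of carriage above 0.076 m and y of carriage in the frame of flag_green between -0.03 and 0.03 m), for 0.1 s.
At the end, for the whole second after the job is handed in: the carriage is at rest with its release bar fully down (within 3 mm) in the notch beside the green flag (carriage within 23 mm of the flag along the rail), and the vial stands upright (within 0.2 rad) in its holder (z of release_bar in the frame of carriage below 0.069 m and y of carriage in the frame of flag_green between -0.023 and 0.023 m and linear speed of carriage below 0.01 m/s and angle between vial_mid's own z axis and vertical below 0.2 rad and horizontal distance between vial_mid and carriage below 0.082 m); the robot touches nothing.
It fails at once if the bar drops into another notch than the wanted one after leaving the start (z of release_bar in the frame of carriage below 0.074 m and distance of carriage from where it was at the start of the episode above 0.03 m and (y of carriage in the frame of flag_green below -0.025 m or y of carriage in the frame of flag_green above 0.025 m)).
It fails at once if the carriage is forced against a caught or half-raised bar: more than 25 N between pawl and notched bar (contact force between pawl and anything else above 25 N).
It fails at once if the vial tips (over 0.35 rad) or leaves its holder (angle between vial_mid's own z axis and vertical above 0.35 rad or distance between vial_mid and carriage above 0.11 m).
It fails at once if the orange rack is moved more than 15 mm (distance of orange_rack_mid from where it was at the start of the episode above 0.015 m).
It fails at once if the tip box is moved more than 15 mm (distance of tip_box_mid from where it was at the start of the episode above 0.015 m).
It also fails if it takes over 58 s, if anything falls off the work surface, if the arm or the gripper's body presses on something with over 40 N, if the wrist force passes 120 N, or if a joint passes its speed limit or range.

ROBOT

A 6-joint arm with a two-finger parallel gripper is mounted at the origin on a cart in front of the work surface, level with it; the furniture and walls round the work are solid. World frame = base frame: x ahead of the robot, y to its left, z up, the work surface at z = 0. Lengths are in m, angles in rad, forces in N, time in s.
With the tool pointing down it reaches from about 0.375 to 0.925 m from the base axis. Payload 5.7 kg.
Tool frame: the origin (TCP) lies on the centre line of the jaws, within the pads' length; the fingertips stand 22 mm ahead of it and the grasp point (between the pads) lies 3 mm ahead of it; z points along the fingers, y is the line along which they close (so a half turn about z gives the same grasp; the last joint's range is limited). The gripper opens to 88 mm and grips with 3 to 60 N. Pads are 20 mm wide; open, the fingers measure 115 mm over their backs; the gripper's body (75 mm by 178 mm) begins 61 mm behind the grasp point.
Start: joints at [1.154, 0.359, 1.51, -0, 1.272, -0.115], TCP at [0.178, 0.573, 0.245] pointing down, gripper open.
Joint ranges: [-2.97, 2.97], [-1.01, 2.36], [0.21, 2.38], [-0.96, 4.11], [0.2, 2.71], [-2.98, 2.98]. Speed limits (rad/s): [2.39, 2.39, 3.14, 3.14, 3.14, 3.14].

INTERFACE

Orientations are given as a 3x3 rotation matrix whose columns are the frame's x, y, z axes.
In Python, from rig import telemetry, snapshot, order gives the robot as it stands.
- The arm moves only by the shell command python3 -m creep 'ROWS' [FORCE]. ROWS is JSON, a list of rows, each a list of 7 numbers: the shift along the tool's x, y, z in cm, then the turn, a rotation vector about the tool's x, y, z in rad, then the finger opening in cm, from 0 to 8.78. In form: [[tx, ty, tz, wx, wy, wz, grip], ...]. A call has 1 to 12 rows; each row shifts and turns the commanded pose from where the row before left it, along the tool's axes as they then stand; what a row does not reach is not made up. A row lasts 1/10 s, in which the tool goes at most 50 mm and 8.59 degrees, less where a joint would pass 70% of its speed; a pose out of reach is approached as far as the arm can. A call is refused whole if a number of a shift passes 5 or a number of a turn 0.15, either way. A call with a gripper value outside its range is refused whole. The fingers move at their own pace and stop on an object; FORCE is the grip in N (left out, the last holds). Time passes only in rows, so rows that do not move let the fingers close. It gives the time, the measured TCP pose, the force, the opening and the grip force at its end, in the units of the state.
- telemetry.get_obs(): the state, without advancing time (a new reading comes with each control period).
- snapshot(name): name is "scene" or "top" or "wrist"; returns a dict with "image" (420x560x3 uint8, red, green, blue), "range_z" (420x560 float32, m along the optical axis (not along the pixel's ray), 0 where there is no reading), "camera_matrix" (3x3 intrinsics, pixels), "view" (4x4, takes a point from world to camera coordinates); the wrist camera has in their place "tool_from_camera" (4x4, takes a point from camera to tool coordinates, whose origin is the TCP and whose axes are the flange's). Camera axes: x right, y down, z forward; pixel columns grow to the right and rows downward; lengths in m; the calibration is good to about 2 mm. A picture is of the moment at which its call begins: read the wrist's pose just before it.
- order.close_job(): hands the job in; it is judged then, once.
The state is a dict: "t": time; "qpos": joint angles; "joint_vel": joint speeds; "joint_efforts": joint torques, N m; "tool_pos": TCP position; "orientation": TCP orientation; "ft_force": force on the tool from outside, world axes, zero at the start; "torque": the same for the moment, N m; "finger_gap": finger opening in m; "gripper_force": force on a finger pad.
Only numpy, scipy, OpenCV 4.12 (cv2) and the standard library are available. Lean on these libraries where they do the work, as an engineer would, in place of code of your own. Each camera call takes 0.05 s, during which the arm holds its last target. There are 200 camera calls.

## Working session

There is one attempt and no reset: what is moved stays moved. The work goes in short steps, Python scripts to look and compute and a shell command to move; the robot and the scene stay as the last step left them, time stands still between calls to the robot, and variables do not carry over. Pictures are saved under pics/ and viewed, at most 10 in all, crops included, and the job is handed in when it is done.

```bash
mkdir -p pics; cat > h.py <<'E'
import numpy as np,cv2
from rig import telemetry,snapshot,order
def snap(n):
    o=telemetry.get_obs(); s=snapshot(n)
    if n=="wrist":
        T=np.eye(4);T[:3,:3]=o["orientation"];T[:3,3]=o["tool_pos"]
        M=T@s["tool_from_camera"]
    else: M=np.linalg.inv(s["view"])
    K=s["camera_matrix"];z=s["range_z"]
    v,u=np.mgrid[:z.shape[0],:z.shape[1]]
    P=np.stack([(u-K[0,2])/K[0,0]*z,(v-K[1,2])/K[1,1]*z,z],-1)@M[:3,:3].T+M[:3,3]
    P[z==0]=np.nan
    return s["image"],P,K,M
def save(im,f): cv2.imwrite("pics/"+f,im[:,:,::-1])
E
python3 - <<'E'
from h import *
for n in("scene","top"):
    im,P,K,M=snap(n); save(im,n+"0.png"); np.savez(n+"0.npz",im=im,P=P)
o=telemetry.get_obs();print({k:np.round(v,3).tolist() for k,v in o.items()})
E
```

```text
{'t': 0.1, 'qpos': [1.154, 0.359, 1.511, -0.0, 1.273, -0.115], 'joint_vel': [0.001, -0.002, -0.002, 0.0, -0.0, 0.001], 'joint_efforts': [0.001, -51.636, -27.141, 0.068, 0.028, -0.0], 'tool_pos': [0.178, 0.572, 0.244], 'orientation': [[-0.955, 0.297, -0.001], [0.297, 0.955, -0.002], [0.0, -0.002, -1.0]], 'ft_force': [-0.073, 0.456, 0.162], 'torque': [0.038, -0.013, -0.079], 'gripper_force': 0.0, 'finger_gap': 0.088}
```

View pics/scene0.png

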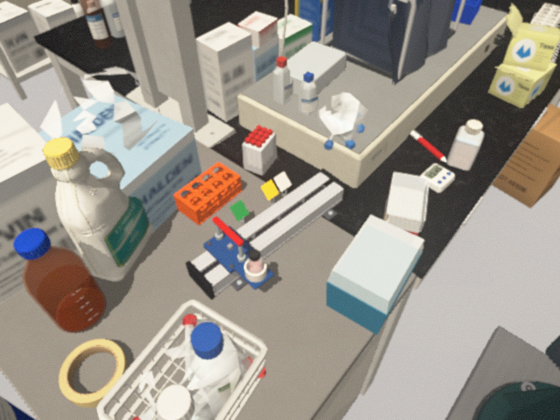

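View pics/top0.png

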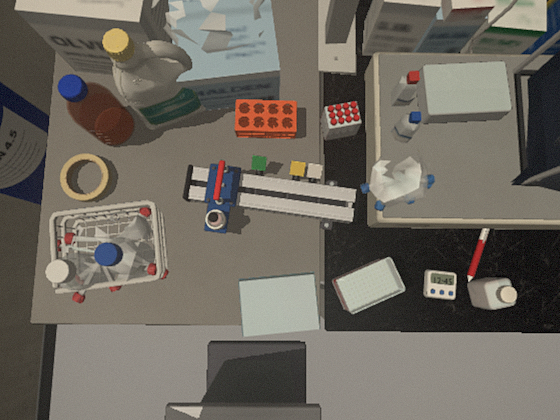

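The scene picture shows the carriage at the rail's near-left end (red bar ~(229,231), vial (255,262)). In the top picture the bar is at (219,180), green flag (259,163), yellow (298,169), white (315,171) and orange rack (266,118). Green is the first flag from the start.

```bash
python3 - <<'E'
from h import *
for n in("top","scene"):
    d=np.load(n+"0.npz");im=d["im"];P=d["P"];h=cv2.cvtColor(im,cv2.COLOR_RGB2HSV)
    H,S,V=[h[...,i].astype(int) for i in range(3)]
    box={"top":(140,200,180,360),"scene":(165,300,180,350)}[n]
    m0=np.zeros(H.shape,bool);m0[box[0]:box[1]+50,box[2]:box[3]]=1
    def rep(name,m):
        m=m&m0;k,l,st,c=cv2.connectedComponentsWithStats(m.astype(np.uint8))
        if k<2:return
        i=1+st[1:,4].argmax();q=P[l==i];q=q[~np.isnan(q[:,0])]
        print(n,name,st[i],c[i].round(),"med",np.median(q,0).round(3),"lo",np.percentile(q,3,axis=0).round(3),"hi",np.percentile(q,97,axis=0).round(3))
        return q
    r=rep("red",((H<5)|(H>174))&(S>150)&(V>90))
    g=rep("green",(H>50)&(H<85)&(S>120))
    rep("yellow",(H>20)&(H<33)&(S>120)&(V>100))
    rep("blue",(H>100)&(H<122)&(S>120))
    rep("orange",(H>=5)&(H<14)&(S>150))
    q=r[r[:,2]>0.08]-np.median(r,0);w=np.linalg.svd(q[:,:2]-q[:,:2].mean(0),full_matrices=0)
    print("bar dir",w[2][0])
    # rail top
    q=P[m0&(abs(P[...,2]-.04)<.004)&(S<60)]
    rr=cv2.minAreaRect(q[:,:2].astype(np.float32));print("rail",rr)
    # tall things in area
d=np.load("top0.npz");P=d["P"]
for v in range(150,240,8): print(v,[int(1000*P[v,u,2]) if P[v,u,2]==P[v,u,2] else -1 for u in range(180,360,8)])
E
```

```text
top red [213 160  12  40 231] [219. 180.] med [0.599 0.05  0.111] lo [0.563 0.042 0.107] hi [0.635 0.057 0.114]
top green [264 158   2   6   9] [265. 160.] med [ 0.652 -0.039  0.066] lo [ 0.648 -0.039  0.06 ] hi [ 0.656 -0.037  0.07 ]
top yellow [290 161  16  16 197] [297. 168.] med [ 0.638 -0.106  0.06 ] lo [ 0.627 -0.122  0.002] hi [ 0.65  -0.093  0.072]
top blue [205 164  25  48 269] [213. 191.] med [0.583 0.07  0.055] lo [0.549 0.036 0.052] hi [0.643 0.082 0.058]
bar dir [-0.99121332  0.13227301]
rail ((0.5914639234542847, -0.0527612566947937), (0.36850687861442566, 0.08201896399259567), 82.60100555419922)
scene red [213 217  31  29 255] [228. 231.] med [0.597 0.052 0.109] lo [0.561 0.021 0.054] hi [0.634 0.06  0.112]
scene green [231 201  18  19 185] [239. 210.] med [ 0.647 -0.025  0.058] lo [ 0.637 -0.037  0.047] hi [ 0.657 -0.012  0.069]
scene yellow [261 179  18  21 237] [270. 189.] med [ 0.639 -0.107  0.057] lo [ 0.625 -0.171 -0.009] hi [ 0.694 -0.091  0.07 ]
scene blue [205 236  68  52 750] [229. 257.] med [0.592 0.068 0.053] lo [0.504 0.04  0.05 ] hi [0.635 0.083 0.055]
sc
[... 615 characters left out ...]
0, 46, 25, 27, 54, 112, 53, 54, 40, 42, 39, 39, 42, 41, 43, 39, 35, 3, -1, 9, 0, 2, -3]
190 [-1, 44, 42, 42, 56, 53, 55, 51, 26, 10, 24, 24, 41, 41, 38, 41, 41, 42, 41, 41, 39, 42, 42]
198 [0, 34, 40, 54, 55, 66, 54, 43, 41, 40, 41, 40, 39, 40, 25, 24, 23, 13, 25, 37, 40, 40, 46]
206 [2, 1, 0, 2, 57, 54, 55, 15, 31, 41, 40, 41, 40, 38, 41, 40, 39, 43, 41, 41, 41, 7, 47]
214 [2, 0, -1, 1, 116, 56, 53, 1, 0, 3, 1, 0, 2, 0, 12, 31, 39, 43, 40, 39, 39, 40, 48]
222 [2, -1, 1, 2, 98, 76, 0, 1, 0, 2, 2, 2, 1, 0, 1, -1, 0, 1, 7, 0, 3, 8, 0]
230 [0, 1, 2, -2, 52, 55, 1, 1, 0, -1, -1, 0, -1, 0, 3, 0, 0, -1, -9, -2, -1, -3, 4]
238 [0, 3, 1, 1, -3, 1, 0, 2, 2, 0, 0, 0, 0, 0, 2, 0, 1, 0, -8, 0, -2, 0, 0]
```

```bash
python3 - <<'E'
from h import *
a=np.array([.178,.572]);b=np.array([.599,.051]);L=np.linalg.norm(b-a);e=(b-a)/L;nn=np.array([-e[1],e[0]])
for n in("top","scene"):
    P=np.load(n+"0.npz")["P"].reshape(-1,3);P=P[~np.isnan(P[:,0])]
    s=(P[:,:2]-a)@e;t=(P[:,:2]-a)@nn
    print(n,[(round(x,2),round(float(np.percentile(P[(abs(t)<.13)&(abs(s-x)<.03),2],99.5)),3)) for x in np.arange(0.1,.8,.06) if ((abs(t)<.13)&(abs(s-x)<.03)).sum()>5])
o=telemetry.get_obs();R=np.array(o["orientation"]);d=R.T@(np.array([.599,.051,.30])-o["tool_pos"]);print("tool cm",d*100)
Rd=np.array([[-.9916,.129,0],[.129,.9916,0],[0,0,-1]])
print(cv2.Rodrigues(R.T@Rd)[0].ravel())
E
```

```text
top [(np.float64(0.1), -0.788), (np.float64(0.16), 0.002), (np.float64(0.22), 0.006), (np.float64(0.28), 0.094), (np.float64(0.34), 0.192), (np.float64(0.4), 0.192), (np.float64(0.46), 0.192), (np.float64(0.52), 0.121), (np.float64(0.58), 0.094), (np.float64(0.64), 0.117), (np.float64(0.7), 0.113), (np.float64(0.76), 0.071)]
scene [(np.float64(0.34), 0.19), (np.float64(0.4), 0.189), (np.float64(0.46), 0.19), (np.float64(0.52), 0.117), (np.float64(0.58), 0.104), (np.float64(0.64), 0.114), (np.float64(0.7), 0.111), (np.float64(0.76), 0.069)]
tool cm [-55.68239296 -37.27850723  -5.557717  ]
[-0.00163044 -0.00032415 -0.17239667]
```

```bash
python3 -m creep '[[0,0,-3,0,0,0,8.78],[-1.5,-1,-2.5,0,0,0,8.78],[-3,-2,0,0,0,0,8.78],[-3.6,-2.4,0,0,0,0,8.78],[-3.6,-2.4,0,0,0,0,8.78],[-3.6,-2.4,0,0,0,0,8.78],[-3.6,-2.4,0,0,0,0,8.78],[-3.6,-2.4,0,0,0,0,8.78],[-3.6,-2.4,0,0,0,0,8.78],[-3.6,-2.4,0,0,0,0,8.78],[-3.6,-2.4,0,0,0,0,8.78],[-3.6,-2.4,0,0,0,0,8.78]]' && python3 -m creep '[[-3.6,-2.4,0,0,0,0,8.78],[-3.6,-2.4,0,0,0,0,8.78],[-3.6,-2.4,0,0,0,0,8.78],[-3.6,-2.4,0,0,0,0,8.78],[-3.6,-2.4,0,0,0,0,8.78],[-2.5,-1.7,0,0,0,-0.09,8.78],[-1,-0.5,0,0,0,-0.082,8.78],[0,0,0,0,0,0,8.78],[0,0,0,0,0,0,8.78]]'
python3 - <<'E'
from h import *
im,P,K,M=snap("wrist");save(im,"w1.png");np.savez("w1.npz",im=im,P=P)
h=cv2.cvtColor(im,cv2.COLOR_RGB2HSV);H,S,V=[h[...,i].astype(int) for i in range(3)]
for name,m in(("red",((H<5)|(H>174))&(S>150)&(V>60)),("green",(H>50)&(H<85)&(S>100))):
    m=m&(P[...,2]>(.10 if name=="red" else .03))&(P[...,2]<.13)&(abs(P[...,0]-.61)<.08)&(abs(P[...,1])<.12)
    q=P[m];print(name,len(q),np.median(q,0).round(4))
    if len(q)>20: print(cv2.minAreaRect(q[:,:2].astype(np.float32)), cv2.minAreaRect(np.argwhere(m)[:,::-1].astype(np.float32)))
o=telemetry.get_obs();print(np.round(o["tool_pos"],4),np.round(o["orientation"],4).tolist(),o["t"])
E
```

```text
t: 1.3
tool_pos: [0.4582, 0.2267, 0.2994]
orientation: [[-0.955, 0.297, -0.0], [0.297, 0.955, -0.0], [0.0, -0.0, -1.0]]
ft_force: [0.5, 0.6, -0.1]
finger_gap: 0.088
gripper_force: 0.0
t: 2.2
tool_pos: [0.6207, 0.0298, 0.2991]
orientation: [[-0.991, 0.132, -0.002], [0.132, 0.991, 0.0], [0.002, 0.0, -1.0]]
ft_force: [0.7, -0.9, -0.3]
finger_gap: 0.0878
gripper_force: 0.0
red 1047 [0.598  0.0502 0.1111]
((0.5996488332748413, 0.05002124235033989), (0.011797931976616383, 0.07791413366794586), 82.5055923461914) ((293.2425842285156, 165.988525390625), (12.695512771606445, 84.14185333251953), 0.8680514693260193)
green 708 [ 0.6469 -0.0251  0.0607]
((0.6464956402778625, -0.02503793314099312), (0.029328199103474617, 0.023812836036086082), 82.39693450927734) ((228.0, 212.0), (26.0, 28.0), 90.0)
[0.6204 0.0302 0.2993] [[-0.9914, 0.131, -0.0013], [0.131, 0.9914, 0.0003], [0.0014, 0.0002, -1.0]] 2.25
```

View pics/w1.png

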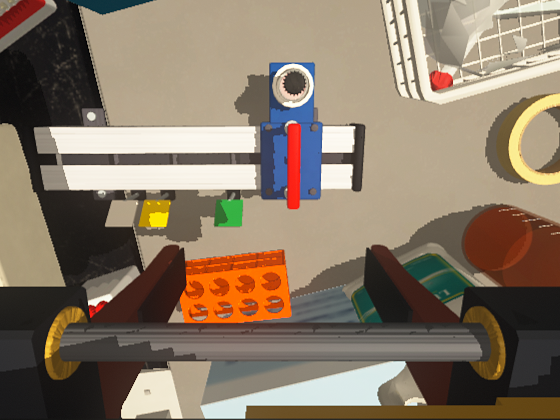

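The wrist picture shows the bar at (293,166), the vial upright at (293,83), and the green flag at (228,212). The bar measures 78x12 mm at (0.5995, 0.050), the flag lies 68 mm along the rail. Descend now.

```bash
python3 -m creep '[[0.6,0.4,2,0,0,0,8.78],[0.6,0.4,3,0,0,0,8.78],[0.6,0.4,3,0,0,0,8.78],[0.5,0.5,3,0,0,0,8.78],[0,0,3,0,0,0,8.78],[0,0,2,0,0,0,6],[0,0,1.5,0,0,0,5],[0,0,1,0,0,0,4],[0,0,0.5,0,0,0,3],[0,0,0,0,0,0,3],[0,0,0,0,0,0,3]]' 8
python3 - <<'E'
from h import *
im,P,K,M=snap("wrist");save(im,"w2.png")
h=cv2.cvtColor(im,cv2.COLOR_RGB2HSV);H,S,V=[h[...,i].astype(int) for i in range(3)]
m=((H<5)|(H>174))&(S>150)&(V>60)&(abs(P[...,2]-.11)<.012)&(abs(P[...,0]-.6)<.06)&(abs(P[...,1]-.05)<.04)
q=P[m];print(len(q),np.median(q,0).round(4),cv2.minAreaRect(q[:,:2].astype(np.float32)) if len(q) else 0)
o=telemetry.get_obs();print(np.round(o["tool_pos"],4))
E
```

```text
t: 3.35
tool_pos: [0.6011, 0.0496, 0.1104]
orientation: [[-0.992, 0.129, 0.001], [0.129, 0.992, -0.0], [-0.001, 0.0, -1.0]]
ft_force: [0.5, 0.2, -0.3]
finger_gap: 0.0434
gripper_force: 0.0
3569 [0.5867 0.0518 0.1111] ((0.5880935788154602, 0.042235538363456726), (0.03037244640290737, 0.05920328199863434), 83.02717590332031)
[0.6013 0.0495 0.1106]
```

View pics/w2.png

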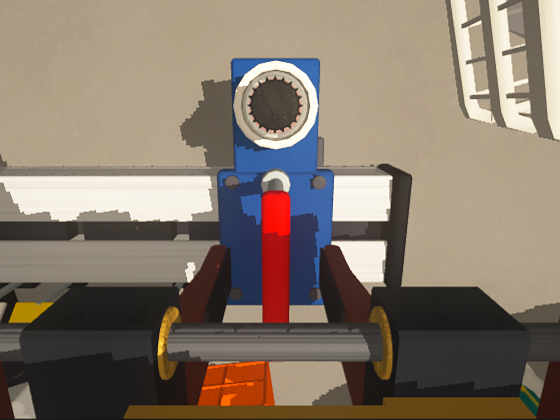

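The bar (column 275) is centred between the jaws (169 and 382) and its near rod cap is visible, so close gently.

```bash
python3 -m creep '[[0,0,0,0,0,0,2],[0,0,0,0,0,0,1.5],[0,0,0,0,0,0,1],[0,0,0,0,0,0,1],[0,0,0,0,0,0,0.8],[0,0,0,0,0,0,0.8],[0,0,0,0,0,0,0.8]]' 8
```

```text
t: 4.1
tool_pos: [0.6009, 0.0494, 0.1099]
orientation: [[-0.992, 0.129, 0.0], [0.129, 0.992, -0.0], [-0.0, -0.0, -1.0]]
ft_force: [-0.8, 0.4, 3.2]
finger_gap: 0.0122
gripper_force: 8.0
```

```bash
python3 -m creep '[[0,0,0,0,0,0,0.6],[0,0,0,0,0,0,0.6],[0,0,-0.4,0,0,0,0.6],[0,0,-0.4,0,0,0,0.6],[0,0,-0.4,0,0,0,0.6],[0,0,-0.4,0,0,0,0.6],[0,0,-0.2,0,0,0,0.6],[0,0,0,0,0,0,0.6],[0,0,0,0,0,0,0.6]]' 25
cat > bar.py <<'E'
from h import *
im,P,K,M=snap("wrist")
h=cv2.cvtColor(im,cv2.COLOR_RGB2HSV);H,S,V=[h[...,i].astype(int) for i in range(3)]
o=telemetry.get_obs();t=np.array(o["tool_pos"])
w=(np.linalg.norm(P[...,:2]-t[:2],axis=-1)<.06)
m=((H<5)|(H>174))&(S>150)&(V>60)&(P[...,2]>.09)&(P[...,2]<.15)&w
q=P[m];b=P[(H>100)&(H<122)&(S>120)&(abs(P[...,2]-.054)<.008)&(np.linalg.norm(P[...,:2]-t[:2],axis=-1)<.14)]
ry=np.array([.1314,.9913]);o0=np.array([.5995,.05])
B=(b[:,:2]-o0)@ry
print("bar top z %.4f"%np.median(q[:,2]),"-> h %.1f mm"%(1000*(np.median(q[:,2])-.045)),"bar y %.1f"%(1000*np.median((q[:,:2]-o0)@ry)),"carriage y %.1f..%.1f"%tuple(1000*np.percentile(B,[1,99])),"tcp y %.1f z %.4f"%(1000*((t[:2]-o0)@ry),t[2]),"ft",np.round(o["ft_force"],1),"t",o["t"])
E
python3 bar.py
```

```text
t: 5.0
tool_pos: [0.6008, 0.0494, 0.1276]
orientation: [[-0.992, 0.129, 0.0], [0.129, 0.992, -0.0], [-0.0, -0.0, -1.0]]
ft_force: [4.1, 0.6, -6.6]
finger_gap: 0.012
gripper_force: 25.0
bar top z 0.1288 -> h 83.8 mm bar y -1.1 carriage y -31.9..31.5 tcp y -0.4 z 0.1276 ft [ 3.3  1.  -6.4] t 5.05
```

```bash
python3 -m creep '[[0,-0.2,-0.05,0,0,0,0.6],[0,-0.5,0,0,0,0,0.6],[0,-0.6,0,0,0,0,0.6],[0,-0.6,0,0,0,0,0.6],[0,-0.6,0,0,0,0,0.6],[0,-0.6,0,0,0,0,0.6],[0,-0.6,0,0,0,0,0.6],[0,-0.5,0,0,0,0,0.6],[0,-0.3,0,0,0,0,0.6],[0,-0.2,0,0,0,0,0.6],[0,0,0,0,0,0,0.6],[0,0,0,0,0,0,0.6]]'; python3 bar.py
```

```text
t: 6.25
tool_pos: [0.5947, 0.0023, 0.1282]
orientation: [[-0.992, 0.129, 0.0], [0.129, 0.992, -0.001], [-0.0, -0.001, -1.0]]
ft_force: [5.6, -2.4, -7.0]
finger_gap: 0.0114
gripper_force: 25.0
bar top z 0.1294 -> h 84.4 mm bar y -48.5 carriage y -79.4..-16.0 tcp y -47.8 z 0.1282 ft [ 4.7 -1.9 -6.2] t 6.3
```

```bash
python3 -m creep '[[0,0,0.1,0,0,0,0.6],[0,0,0.1,0,0,0,0.6],[0,0,0.1,0,0,0,0.6],[0,0,0.08,0,0,0,0.6],[0,0,0,0,0,0,0.6]]'; python3 bar.py
```

```text
t: 6.8
tool_pos: [0.5947, 0.0027, 0.1242]
orientation: [[-0.992, 0.129, 0.0], [0.129, 0.992, -0.0], [-0.0, -0.0, -1.0]]
ft_force: [5.0, -1.9, -6.2]
finger_gap: 0.0116
gripper_force: 25.0
bar top z 0.1254 -> h 80.4 mm bar y -48.1 carriage y -78.9..-15.6 tcp y -47.5 z 0.1243 ft [ 4.4 -1.3 -5.6] t 6.85
```

```bash
python3 -m creep '[[0,0,0.05,0,0,0,0.6],[0,0,0.05,0,0,0,0.6],[0,0,0,0,0,0,0.6]]'; python3 bar.py
```

```text
t: 7.15
tool_pos: [0.5947, 0.0028, 0.1239]
orientation: [[-0.992, 0.129, 0.0], [0.129, 0.992, -0.0], [-0.0, -0.0, -1.0]]
ft_force: [2.7, -2.5, 0.5]
finger_gap: 0.0115
gripper_force: 25.0
bar top z 0.1251 -> h 80.1 mm bar y -48.1 carriage y -78.8..-15.5 tcp y -47.5 z 0.1239 ft [ 2.5 -1.4  1.5] t 7.2
```

Resting on the solid at 80 mm. Now open around it and lower the open fingers as a loose fence.

```bash
python3 -m creep '[[0,0,0,0,0,0,1.5],[0,0,0,0,0,0,2],[0,0,0,0,0,0,2],[0,0,0.4,0,0,0,2],[0,0,0.4,0,0,0,2],[0,0,0,0,0,0,2]]' 5; python3 bar.py
```

```text
t: 7.8
tool_pos: [0.5939, 0.0029, 0.1145]
orientation: [[-0.992, 0.129, -0.002], [0.129, 0.992, 0.0], [0.002, -0.0, -1.0]]
ft_force: [-0.3, 1.1, -0.0]
finger_gap: 0.0205
gripper_force: 0.0
bar top z 0.1251 -> h 80.1 mm bar y -48.0 carriage y -78.8..-15.6 tcp y -47.5 z 0.1148 ft [-0.6 -0.5  0.2] t 7.85
```

```bash
sed -i '$a import sys; sys.exit(1 if np.median(q[:,2])<.122 or np.hypot(*o["ft_force"][:2])>9 else 0)' bar.py
python3 -m creep '[[0,-0.2,0,0,0,0,2],[0,-0.2,0,0,0,0,2],[0,0,0,0,0,0,2]]' >/dev/null; python3 bar.py \
&& python3 -m creep '[[0,-0.15,0,0,0,0,2],[0,0,0,0,0,0,2]]' >/dev/null && python3 bar.py \
&& python3 -m creep '[[0,-0.15,0,0,0,0,2],[0,0,0,0,0,0,2]]' >/dev/null && python3 bar.py \
&& python3 -m creep '[[0,-0.15,0,0,0,0,2],[0,0,0,0,0,0,2]]' >/dev/null && python3 bar.py \
&& python3 -m creep '[[0,-0.15,0,0,0,0,2],[0,0,0,0,0,0,2]]' >/dev/null && python3 bar.py
```

```text
bar top z 0.1251 -> h 80.1 mm bar y -47.6 carriage y -78.8..-15.8 tcp y -51.6 z 0.1155 ft [-0.  -1.  -0.4] t 8.2
bar top z 0.1251 -> h 80.1 mm bar y -48.3 carriage y -79.7..-16.6 tcp y -52.5 z 0.1155 ft [ 0.6  4.5 -0.4] t 8.45
bar top z 0.1251 -> h 80.1 mm bar y -50.1 carriage y -81.4..-18.3 tcp y -54.2 z 0.1155 ft [ 0.9  4.6 -0.1] t 8.7
bar top z 0.1251 -> h 80.1 mm bar y -51.8 carriage y -83.0..-20.0 tcp y -55.9 z 0.1154 ft [0.5 4.2 0.8] t 8.95
bar top z 0.1251 -> h 80.1 mm bar y -53.3 carriage y -84.5..-21.5 tcp y -57.5 z 0.1155 ft [0.3 5.  2.1] t 9.2
```

Pushing takes about 4.5 N and works smoothly; continue with the same steps.

```bash
python3 -m creep '[[0,-0.15,0,0,0,0,2],[0,0,0,0,0,0,2]]' >/dev/null && python3 bar.py \
&& python3 -m creep '[[0,-0.15,0,0,0,0,2],[0,0,0,0,0,0,2]]' >/dev/null && python3 bar.py \
&& python3 -m creep '[[0,-0.15,0,0,0,0,2],[0,0,0,0,0,0,2]]' >/dev/null && python3 bar.py \
&& python3 -m creep '[[0,-0.15,0,0,0,0,2],[0,0,0,0,0,0,2]]' >/dev/null && python3 bar.py \
&& python3 -m creep '[[0,-0.15,0,0,0,0,2],[0,0,0,0,0,0,2]]' >/dev/null && python3 bar.py \
&& python3 -m creep '[[0,-0.15,0,0,0,0,2],[0,0,0,0,0,0,2]]' >/dev/null && python3 bar.py \
&& python3 -m creep '[[0,-0.15,0,0,0,0,2],[0,0,0,0,0,0,2]]' >/dev/null && python3 bar.py \
&& python3 -m creep '[[0,-0.15,0,0,0,0,2],[0,0,0,0,0,0,2]]' >/dev/null && python3 bar.py \
&& python3 -m creep '[[0,-0.15,0,0,0,0,2],[0,0,0,0,0,0,2]]' >/dev/null && python3 bar.py \
&& python3 -m creep '[[0,-0.15,0,0,0,0,2],[0,0,0,0,0,0,2]]' >/dev/null && python3 bar.py
```

```text
bar top z 0.1250 -> h 80.0 mm bar y -54.8 carriage y -86.1..-23.1 tcp y -58.9 z 0.1154 ft [0.5 4.2 1.8] t 9.45
bar top z 0.1250 -> h 80.0 mm bar y -56.4 carriage y -87.7..-24.6 tcp y -60.5 z 0.1154 ft [0.7 4.6 1.1] t 9.7
bar top z 0.1250 -> h 80.0 mm bar y -57.9 carriage y -89.2..-26.1 tcp y -62.0 z 0.1153 ft [0.7 4.4 0.5] t 9.95
bar top z 0.1250 -> h 80.0 mm bar y -59.5 carriage y -90.8..-27.7 tcp y -63.7 z 0.1153 ft [1.4 2.8 0.8] t 10.2
bar top z 0.1112 -> h 66.2 mm bar y -61.6 carriage y -92.5..-29.8 tcp y -65.7 z 0.1151 ft [-0.2  1.4 -1.4] t 10.45
```

The bar dropped to 66 mm at 61 mm of travel, about 7 mm from the flag. Now centre, open and withdraw.

```bash
python3 -m creep '[[0,0.2,0,0,0,0,2],[0,0.2,0,0,0,0,2.5],[0,0,0,0,0,0,4],[0,0,0,0,0,0,5],[0,0,-0.5,0,0,0,5],[0,0,-2,0,0,0,5],[0,0,-4,0,0,0,5],[0,0,-4,0,0,0,5],[0,0,-4,0,0,0,5],[0,0,-3,0,0,0,5],[0,0,0,0,0,0,5],[0,0,0,0,0,0,5]]'; python3 bar.py; python3 - <<'E'
from h import *
im,P,K,M=snap("wrist");save(im,"w3.png")
E
```

```text
t: 11.65
tool_pos: [0.593, -0.0107, 0.2911]
orientation: [[-0.992, 0.129, 0.002], [0.129, 0.992, -0.0], [-0.002, -0.0, -1.0]]
ft_force: [0.3, 1.0, 0.1]
finger_gap: 0.0499
gripper_force: 0.0
bar top z 0.1110 -> h 66.0 mm bar y -61.7 carriage y -87.9..-30.2 tcp y -61.0 z 0.2898 ft [-0.8 -0.4 -0.6] t 11.7
```

View pics/w3.png

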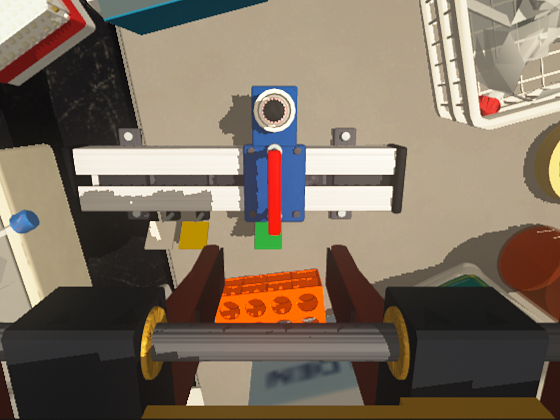

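The bar (275,190) is down beside the green flag (268,236), the vial (274,110) stands upright in its holder, and the gripper is clear.

```bash
python3 -c "
from rig import order; print(order.close_job())"
```

```text
the job is handed in; nothing more can be done
None
```

The job is handed in: the carriage is caught in the notch beside the green flag, about 7 mm from it, with the bar fully down at 66 mm, the vial upright and the gripper clear, after about 12 s of the 58 s; the hand-in returned no verdict.

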